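# Sort two gel combs by tooth pitch on notched gauge strips

## Task

Sort the two black gel combs by tooth pitch: bring each one, flat and teeth first, low over the bench against the notched aluminium gauge strip that has its pitch, feel for the notches near the middle of the strip and push the comb fully home so that every tooth is in a notch and its plate meets the strip. Leave both combs seated and lying flat on the bench, and do not disturb the timer, the petri dish or the tube rack.

Things in the scene. Friction and masses are not known exactly. Their poses are not given: they have to be found in the camera images.
- comb_fine_grip (a point): Middle of the grip rib of the black fine-pitch gel comb, 30 mm above its underside. The comb lies flat: plate 84 mm wide (y), 6 mm thick, from 14 mm behind the rib's middle to 28 mm ahead (+x), where the teeth begin. Upright rib 8 mm thick (x), 60 mm long (y), top 46 mm up. About 60 g. +x to the teeth, z up.
- comb_fine_tips (a point): Middle of the tooth tips of the fine comb, 40 mm along +x from the rib, 3 mm above the underside; axes as the comb's. 7 square-cut teeth, 4.5 mm wide, 12 mm long, 6 mm thick, 11 mm pitch, the middle one on the centre line. Seated home, this point is 12 mm inside the gauge's face.
- gauge_fine: Grey holder of the fine-pitch gauge, fixed, 172 mm long (y), 34 mm high, from 36 to 80 mm behind the face of the strip clamped in it. Origin on the bench, at the holder's middle, on the line of the strip's face; +x into the notches (away from the comb), y along the face, z up.
- strip_fine_face (a point): The same point of the holder, 8 mm up (strip's top). Fixed aluminium strip lying on the bench, 150 mm long: 13 notches 6.5 mm wide, 14 mm deep, 11 mm pitch, cut through top to bottom, square lands between. Clamped by hand: its middle notch is up to 6 mm either way along y from this point, which is not reported; find the notches by feel.
- comb_coarse_grip (a point): Middle of the grip rib of the black coarse-pitch gel comb, 30 mm above its underside. The comb lies flat: plate 84 mm wide (y), 6 mm thick, from 14 mm behind the rib's middle to 28 mm ahead (+x), where the teeth begin. Upright rib 8 mm thick (x), 60 mm long (y), top 46 mm up. About 60 g. +x to the teeth, z up.
- comb_coarse_tips (a point): Middle of the tooth tips of the coarse comb, 40 mm along +x from the rib, 3 mm above the underside; axes as the comb's. 5 square-cut teeth, 7 mm wide, 12 mm long, 6 mm thick, 16 mm pitch, the middle one on the centre line. Seated home, this point is 12 mm inside the gauge's face.
- gauge_coarse: Grey holder of the coarse-pitch gauge, fixed, 172 mm long (y), 34 mm high, from 36 to 80 mm behind the face of the strip clamped in it. Origin on the bench, at the holder's middle, on the line of the strip's face; +x into the notches (away from the comb), y along the face, z up.
- strip_coarse_face (a point): The same point of the holder, 8 mm up (strip's top). Fixed aluminium strip lying on the bench, 150 mm long: 9 notches 9 mm wide, 14 mm deep, 16 mm pitch, cut through top to bottom, square lands between. Clamped by hand: its middle notch is up to 6 mm either way along y from this point, which is not reported; find the notches by feel.
- bench_timer: Bystander: white bench timer, 66x66x18 mm, loose; origin under its centre.
- petri_dish: Bystander: petri dish, 91 mm across, 14 mm high, loose; origin under its centre.
- tube_rack: Bystander: orange tube rack, 110x73x49 mm, loose; origin under its centre.
Things that resemble listed ones, but are neither listed nor needed, are in the scene too. Leave any yellow look-alike of the gauge_coarse alone.

How it is judged:
By the outcome, as a careful person would: the job done as asked, in the order asked, and still so for the second after the job is handed in, with the robot touching nothing.
It also fails if it takes over 72 s, if anything falls off the work surface, if the arm or the gripper's body presses on something with over 40 N, if the wrist force passes 120 N, or if a joint passes its speed limit or range.

## Robot

A 7-joint arm with a two-finger parallel gripper is mounted at the origin on a cart in front of the work surface, level with it; the furniture and walls round the work are solid. World frame = base frame: x ahead of the robot, y to its left, z up, the work surface at z = 0. Lengths are in m, angles in degrees, forces in N, time in s.
With the tool pointing down it reaches from about 0.425 to 0.8 m from the base axis. Payload 8.3 kg.
Tool frame: the origin (TCP) lies at the very end of the fingers, on their centre line; the grasp point (between the pads) lies 19 mm behind it (bot.grip_depth is the z of the grasp point in the tool frame, in m); z points along the fingers, y is the direction in which the jaws open and shut (so a half turn about z gives the same grasp; the last joint's range is limited). The gripper opens to 85 mm and grips with 20 to 120 N. Pads are 22 mm wide; open, the fingers measure 114 mm over their backs; the gripper's body (76 mm by 85 mm) begins 54 mm behind the grasp point. The pads swing forward as they close: fully open they stand 13 mm farther back than shut.
Start: joints at [72.084, 21.967, 0.94, 78.501, -0.361, 79.538, -2.664], TCP at [0.155, -0.606, 0.231] pointing down, gripper open.
Joint ranges: [-169.22, 169.22], [-14.56, 117.87], [-87.37, 89.26], [10.42, 133.3], [-82.24, 262.24], [0.94, 117.77], [-172.7, 172.7]. Speed limits (degrees/s): [136.94, 136.94, 172.46, 172.46, 180, 180, 180].

## Interface

Orientations are given as a 3x3 rotation matrix whose columns are the frame's x, y, z axes.
In Python, from bench import bot, effector, get_state, camera gives the robot as it stands. The module is installed in compiled form; this text tells all that it offers. Calls block until the motion is done:
- bot.move_ptp(position, orientation): joint-space move of the TCP to a pose.
- bot.movel(position, rotation=None, vel=0.15, contact_N=None): straight line of the TCP; rotation=None keeps the orientation; vel is the mean speed in m/s. With contact_N (N) it stops when the force on the tool has changed by that much, and returns True; else False.
- bot.set_joints(angles): joint-space move.
- effector.command_gripper(opening, f_grip=None): finger opening in m; f_grip is the grip in N (None keeps the last); returns when the fingers have stopped.
- bot.pause(seconds).
- bot.ik(position, orientation): joint angles nearest the present ones, or None.
- get_state(): the state.
- camera(name): name is "scene" or "top" or "wrist"; returns a dict with "image" (480x640x3 uint8, blue, green, red), "depth" (480x640 float32, m along the optical axis (not along the pixel's ray), 0 where there is no reading), "intrinsics" (3x3 intrinsics, pixels), "origin" and "rotation" of the camera in the world; the wrist camera has in their place "T_tool_cam" (4x4, takes a point from camera to tool coordinates, whose origin is the TCP and whose axes are the flange's). Camera axes: x right, y up, looking along -z (the intrinsics and any distortion apply to the point x, -y, -z); pixel columns grow to the right and rows downward; lengths in m; the calibration is good to about 2 mm. The wrist camera is an equidistant fisheye: a pixel r from the principal point sees the ray r / f radians off the axis. A picture is of the moment at which its call begins: read the wrist's pose just before it.
A pose or a line that the arm cannot do raises bot.IKError and nothing moves.
- bot.finish_job(): hands the job in, once; it reports no verdict.
The state is a dict: "t": time; "qpos": joint angles; "dq": joint speeds; "tau": joint torques, N m; "tool_pos": TCP position; "ee_rot": TCP orientation; "wrist_force": force on the tool from outside, world axes, zero at the start; "torque": the same for the moment, N m; "opening": finger opening in m.
Only numpy, scipy, OpenCV 4.12 (cv2) and the standard library are available. Lean on these libraries where they do the work, as an engineer would, in place of code of your own. Each camera call takes 0.05 s, during which the arm holds its last target.

## Working session

There is one attempt and no reset: what is moved stays moved. The work goes in short steps, each a Python script; the robot and the scene stay as the last script left them, time stands still between calls to the robot, and variables do not carry over. Pictures are saved under pics/ and viewed, and the job is handed in when it is done.

```bash
mkdir -p pics; ls
python3 - <<'E'
from bench import bot, effector, get_state, camera
import cv2,numpy as np
s=get_state();print(s)
for n in ("scene","top","wrist"):
    c=camera(n);cv2.imwrite(f"pics/{n}0.png",c["image"])
    np.savez(f"{n}0.npz",**{k:v for k,v in c.items()})
    print(n,{k:np.round(v,3).tolist() for k,v in c.items() if k not in("image","depth")}, c["depth"].min(),c["depth"].max())
E
```

```text
pics
{'t': 0.0, 'qpos': array([72.08514692, 22.01476498,  0.93948117, 78.56300704, -0.36243984,
       79.53738535, -2.66343172]), 'dq': array([-0.03905349,  0.05098268,  0.03422466, -0.02498265, -0.0389304 ,
        0.00760466,  0.06350882]), 'tau': array([-5.62609821e-04, -6.27599573e+01,  8.43934827e-01, -3.71818793e+01,
        1.64613384e-02,  1.42098029e-02,  7.09501569e-05]), 'tool_pos': array([ 0.15439358, -0.60510211,  0.23027091]), 'ee_rot': array([[ 9.68955701e-01,  2.47233890e-01, -5.03137431e-04],
       [ 2.47234401e-01, -9.68953847e-01,  1.89531625e-03],
       [-1.89305390e-05, -1.96087037e-03, -9.99998077e-01]]), 'wrist_force': array([-0.72303572, -0.01519027,  0.75934356]), 'torque': array([ 0.05466891, -0.04019772,  0.00769025]), 'opening': 0.08516049904736567}
scene {'intrinsics': [[459.091, 0.0, 323.299], [0.0, 459.091, 237.677], [0.0, 0.0, 1.0]], 'origin': [0.645, -0.387, 0.99], 'rotation': [[0.956, -0.263, 0.127], [0.292, 0.843, -0.452], [0.012, 0.469, 0.883]]} 0.0 2.3004742
top {'intrinsics': [[494.504, 0.0, 326.159], [0.0, 494.504, 234.132], [0.0, 0.0, 1.0]], 'origin': [0.343, 0.064, 1.228], 'rotation': [[0.027, 0.991, -0.132], [-1.0, 0.026, -0.009], [-0.005, 0.132, 0.991]]} 0.0 2.1086931
wrist {'intrinsics': [[371.648, 0.0, 320.736], [0.0, 371.648, 235.626], [0.0, 0.0, 1.0]], 'T_tool_cam': [[0.0, 0.95, 0.312, 0.08], [1.0, -0.0, 0.0, 0.0], [0.0, 0.312, -0.95, -0.143], [0.0, 0.0, 0.0, 1.0]]} 0.0 2.0627606
```

View pics/scene0.png

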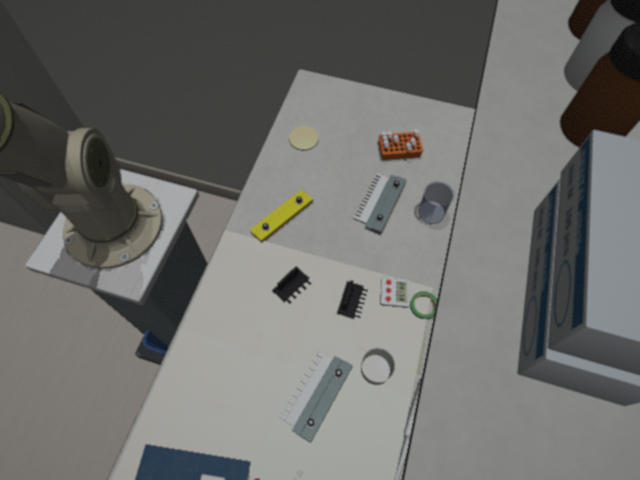

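View pics/top0.png

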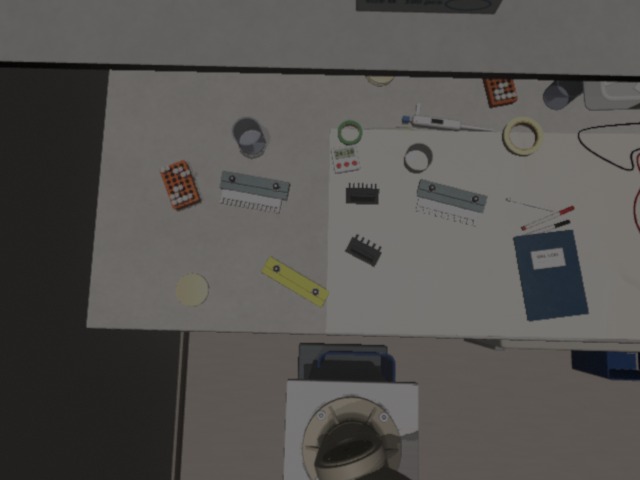

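View pics/wrist0.png

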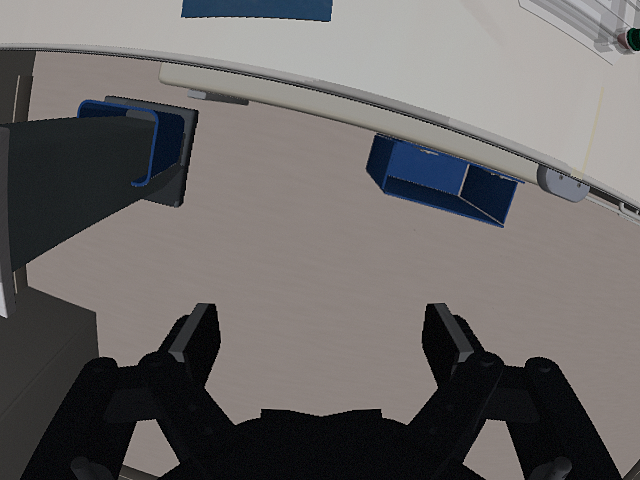

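Run:
```python
import cv2,numpy as np
t=cv2.imread("pics/top0.png");s=cv2.imread("pics/scene0.png")
a=cv2.resize(t[160:280,205:305],None,fx=4,fy=4,interpolation=cv2.INTER_CUBIC)
b=cv2.resize(t[160:280,400:500],None,fx=4,fy=4,interpolation=cv2.INTER_CUBIC)
cv2.imwrite("pics/c1.png",np.clip(np.hstack([a,b]).astype(float)*1.5,0,255).astype('uint8'))
a=cv2.resize(t[170:280,330:400],None,fx=5,fy=5,interpolation=cv2.INTER_CUBIC)
b=cv2.resize(s[250:340,265:375],None,fx=4,fy=4,interpolation=cv2.INTER_CUBIC)
b=cv2.copyMakeBorder(b,0,550-360,0,0,0)
cv2.imwrite("pics/c2.png",np.clip(np.hstack([a,b]).astype(float)*2,0,255).astype('uint8'))
```

```text
(no output)
```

View pics/c1.png

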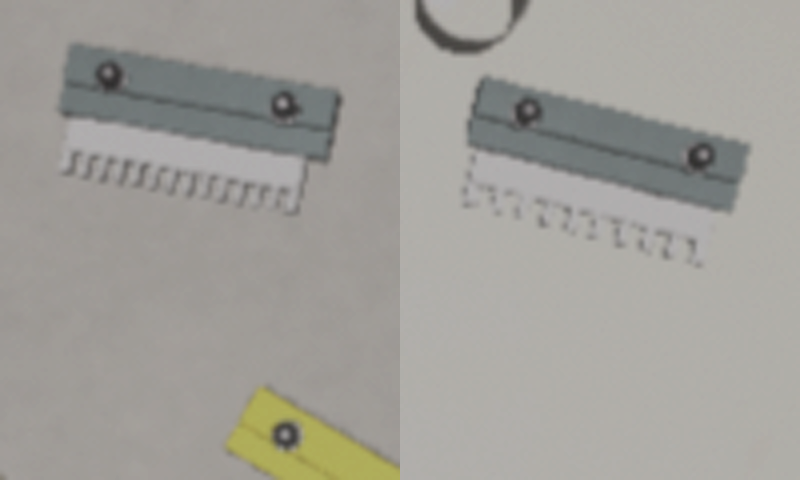

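View pics/c2.png

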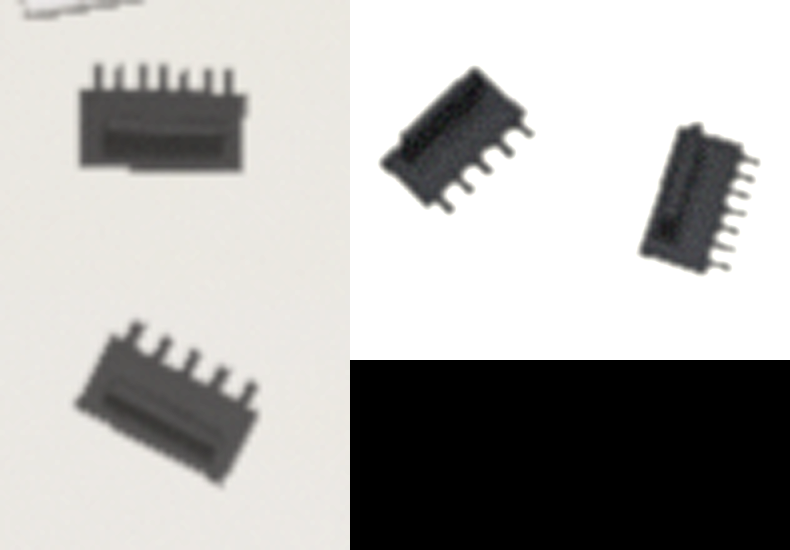

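```bash
cat > h.py <<'E'
import cv2,numpy as np
def ray(c,u,v,R,o,fish=False):
    K=c["intrinsics"];x=(u-K[0,2])/K[0,0];y=(v-K[1,2])/K[1,1]
    if fish:
        r=np.hypot(x,y);s=np.sin(r)/max(r,1e-9);d=np.array([x*s,y*s,np.cos(r)])
    else: d=np.array([x,y,1.])
    return R@np.array([d[0],-d[1],-d[2]])
def onplane(c,u,v,z,R=None,o=None,fish=False):
    R=c["rotation"] if R is None else R;o=c["origin"] if o is None else o
    d=ray(c,u,v,R,o,fish);return o+d*(z-o[2])/d[2]
def proj(c,p,R=None,o=None,fish=False):
    R=c["rotation"] if R is None else R;o=c["origin"] if o is None else o
    q=R.T@(np.asarray(p)-o);q=np.array([q[0],-q[1],-q[2]]);K=c["intrinsics"]
    if fish:
        r=np.hypot(q[0],q[1]);t=np.arctan2(r,q[2]);x,y=q[:2]/max(r,1e-9)*t
    else:x,y=q[:2]/q[2]
    return np.array([K[0,2]+K[0,0]*x,K[1,2]+K[1,1]*y])
E
python3 - <<'E'
import cv2,numpy as np
from h import *
c=dict(np.load("top0.npz"));im=c["image"];hsv=cv2.cvtColor(im,cv2.COLOR_BGR2HSV)
def blob(mask,roi,z):
    x0,y0,x1,y1=roi;m=np.zeros(mask.shape,np.uint8);m[y0:y1,x0:x1]=mask[y0:y1,x0:x1]
    n,l,st,ce=cv2.connectedComponentsWithStats(m);i=1+np.argmax(st[1:,4])
    ys,xs=np.where(l==i);P=np.array([onplane(c,u,v,z)[:2] for u,v in zip(xs,ys)],np.float32)
    r=cv2.minAreaRect(P);print(st[i],np.round(P.mean(0),4),[np.round(k,4) for k in r])
    print(np.round(cv2.boxPoints(r),4).tolist(), "depth z",np.round(np.median(c["origin"][2]-c["depth"][l==i]*0.991),3))
dark=(im.max(2)<70).astype(np.uint8)
print("fine comb");blob(dark,(340,175,385,215),.006)
print("coarse comb");blob(dark,(340,230,390,275),.006)
for p in [(255,190),(240,186),(452,198),(470,203),(255,205)]:print(p,im[p[1],p[0]],hsv[p[1],p[0]])
g=((hsv[...,0]>75)&(hsv[...,0]<110)&(hsv[...,1]>25)).astype(np.uint8)
print("gauge L");blob(g,(210,160,300,225),.034)
print("gauge R");blob(g,(405,165,500,225),.034)
for n,(u,v) in dict(timer=(345,160),rack=(180,185),dish=(192,290),yel=(295,281)).items(): print(n,onplane(c,u,v,.0))
E
```

```text
fine comb
[346 183  33  21 532] [ 0.608  -0.0123] [array([ 0.6118, -0.0126]), array([0.081 , 0.0507]), np.float64(89.2081)]
[[0.5859000086784363, -0.05270000174641609], [0.6366000175476074, -0.05339999869465828], [0.6377999782562256, 0.02759999968111515], [0.5870000123977661, 0.028300000354647636]] depth z -0.005
coarse comb
[345 235  36  31 561] [ 0.4667 -0.0186] [array([ 0.4703, -0.0202]), array([0.0816, 0.0507]), np.float64(63.5821)]
[[0.4293999969959259, -0.04540000110864639], [0.4747999906539917, -0.06800000369548798], [0.5110999941825867, 0.005100000184029341], [0.4657000005245209, 0.02759999968111515]] depth z 0.013
(255, 190) [80 80 75] [90 16 80]
(240, 186) [80 80 76] [90 13 80]
(452, 198) [73 73 69] [90 14 73]
(470, 203) [74 74 69] [90 17 74]
(255, 205) [103 103 105] [  0   5 105]
gauge LTraceback (most recent call last):
  File "<stdin>", line 15, in <module>
  File "<stdin>", line 6, in blob
    return _wrapfunc(a, 'argmax', axis=axis, out=out, **kwds)
    return bound(*args, **kwds)
ValueError: attempt to get argmax of an empty sequence
```

Run:
```python
import cv2,numpy as np
from h import *
c=dict(np.load("top0.npz"));im=c["image"];hsv=cv2.cvtColor(im,cv2.COLOR_BGR2HSV).astype(int)
g=((hsv[...,2]<92)&(hsv[...,2]>50)).astype(np.uint8);g=cv2.medianBlur(g,3)
for n,(x0,y0,x1,y1) in dict(L=(212,165,300,212),R=(408,172,500,222)).items():
    m=np.zeros_like(g);m[y0:y1,x0:x1]=g[y0:y1,x0:x1]
    m=cv2.morphologyEx(m,cv2.MORPH_OPEN,np.ones((5,5),np.uint8))
    k,l,st,ce=cv2.connectedComponentsWithStats(m);i=1+np.argmax(st[1:,4])
    ys,xs=np.where(l==i);P=np.array([onplane(c,u,v,.034)[:2] for u,v in zip(xs,ys)],np.float32)
    r=cv2.minAreaRect(P);print(n,st[i],[np.round(q,4) for q in r],np.round(P.mean(0),4),np.round(cv2.boxPoints(r),3).tolist())
for n,(u,v) in dict(timer=(345,160),rack=(180,185),dish=(192,290),yel=(295,281),tubL=(252,140),cup=(417,158)).items(): print(n,onplane(c,u,v,.0).round(3))
```

```text
L [ 220  171   70   30 1244] [array([0.6189, 0.2549]), array([0.1726, 0.0481]), np.float64(80.9291)] [0.6192 0.2539] [[0.5820000171661377, 0.17299999296665192], [0.6290000081062317, 0.16599999368190765], [0.656000018119812, 0.335999995470047], [0.609000027179718, 0.3440000116825104]]
R [ 417  180   69   32 1201] [array([ 0.6052, -0.2298]), array([0.1693, 0.0456]), np.float64(76.482)] [ 0.6051 -0.2297] [[0.5630000233650208, -0.3070000112056732], [0.6079999804496765, -0.31700000166893005], [0.6470000147819519, -0.15299999713897705], [0.6029999852180481, -0.1420000046491623]]
timer [0.699 0.032 0.   ]
rack [0.623 0.45  0.   ]
dish [0.359 0.403 0.   ]
yel [0.388 0.149 0.   ]
tubL [0.746 0.272 0.   ]
cup [ 0.709 -0.152  0.   ]
```

```bash
cat >> h.py <<'E'
def Rt(deg):
    a=np.radians(deg);c,s=np.cos(a),np.sin(a)
    return np.array([[-s,c,0],[c,s,0],[0,0,-1.]])
def wpose(s,c):
    T=np.eye(4);T[:3,:3]=s["ee_rot"];T[:3,3]=s["tool_pos"];T=T@c["T_tool_cam"];return T[:3,:3],T[:3,3]
def look(name):
    from bench import get_state,camera
    s=get_state();c=camera("wrist");R,o=wpose(s,c);cv2.imwrite(f"pics/{name}.png",c["image"])
    c["rotation"]=R;c["origin"]=o;np.savez(name+".npz",**c);print(name,"t",s["t"],s["tool_pos"].round(4));return c
E
python3 - <<'E'
from bench import *
from h import *
bot.move_ptp([0.54,-0.23,0.16],Rt(-13.5));look("gc")
bot.move_ptp([0.46,-0.03,0.16],Rt(-26.4));look("cc");print(get_state()["wrist_force"])
E
```

```text
gc t 2.1083 [ 0.5393 -0.2321  0.1601]
cc t 3.025 [ 0.4607 -0.0316  0.1603]
[0.14759016 0.52010078 0.11268146]
```

View pics/gc.png

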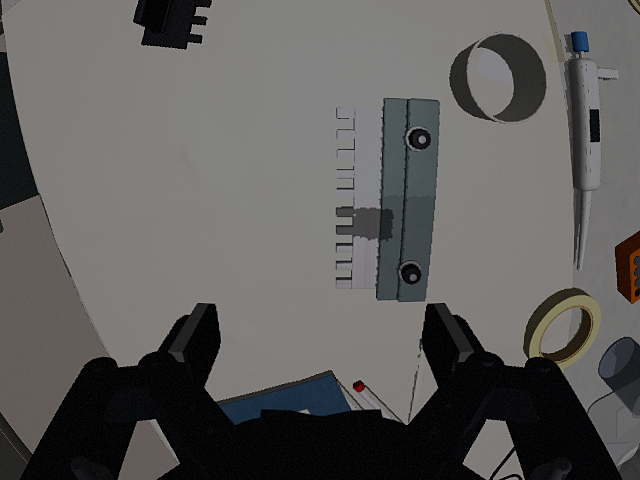

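View pics/cc.png

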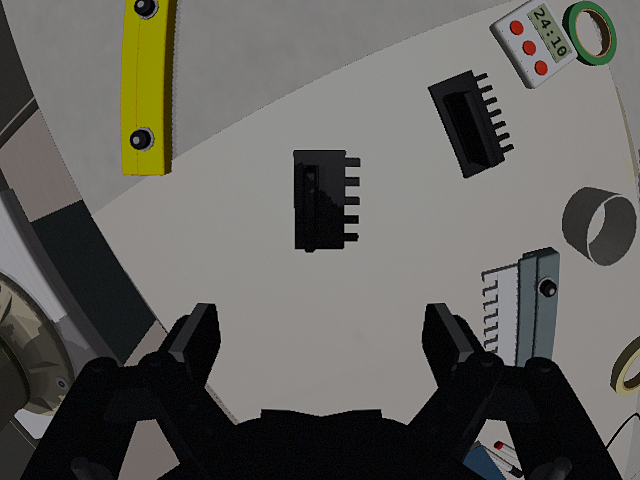

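Run:
```python
import cv2,numpy as np
from h import *
def crop(n,x0,y0,x1,y1,f,g,o):
    im=cv2.imread(f"pics/{n}.png")[y0:y1,x0:x1];im=cv2.resize(im,None,fx=f,fy=f,interpolation=cv2.INTER_CUBIC)
    im=np.clip(im.astype(float)*g,0,255).astype('uint8')
    for k in range(x0-x0%10+10,x1,10):cv2.putText(im,str(k),((k-x0)*f,8),0,.3,(0,0,255));cv2.line(im,((k-x0)*f,10),((k-x0)*f,14),(0,0,255))
    for k in range(y0-y0%10+10,y1,10):cv2.putText(im,str(k),(0,(k-y0)*f),0,.3,(0,0,255))
    cv2.imwrite(f"pics/{o}.png",im)
crop("gc",325,95,450,305,2.0 and 2,1.5,"gc_a");crop("gc",325,95,395,195,5,1.6,"gc_b");crop("gc",325,195,395,300,5,1.6,"gc_c");crop("cc",285,140,375,260,5,2.5,"cc_a")
```

```text
(no output)
```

View pics/gc_b.png

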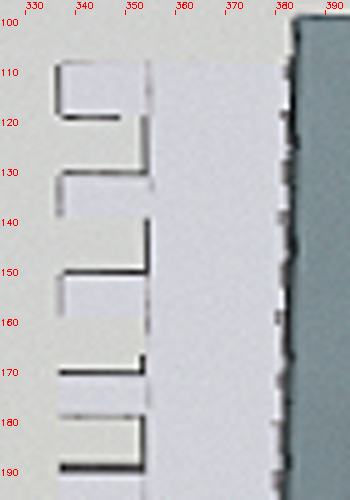

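View pics/gc_c.png

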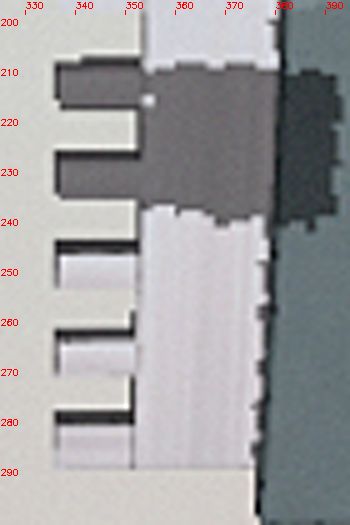

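View pics/cc_a.png

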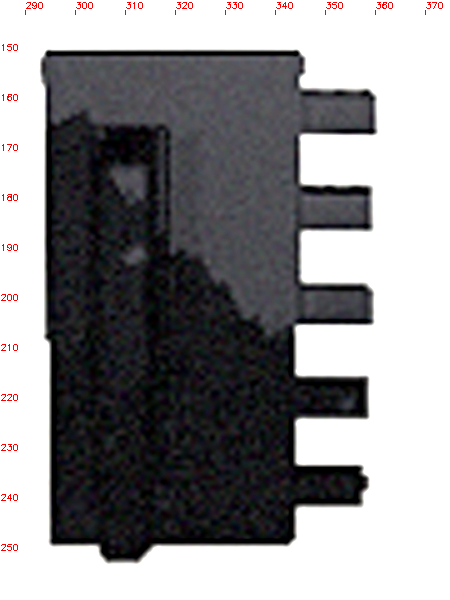

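Run:
```python
import numpy as np
from h import *
c=dict(np.load("gc.npz"))
W=lambda u,v,z:onplane(c,u,v,z,fish=True)
a=W(336.5,107.5,.008);b=W(336,289,.008)
print("strip face ends",a,b,np.linalg.norm(a-b), "mid",(a+b)/2)
ang=np.degrees(np.arctan2((a-b)[1],(a-b)[0]))-90;print("yaw",ang)
u=(a-b)/np.linalg.norm(a-b)
for v in (107.5,118.5,130,139,150,159,170,178.5,188.5,207.5,216.5,226,235,253,270,289): print(v,round(float((W(336.3,v,.008)-(a+b)/2)@u)*1e3,1),end="; ")
print()
# holder top corners at z=34: front edge
for p in [(384,98),(378,299),(440,100),(426,301)]:print(p,W(*p,.034).round(4))
p=W(384,98,.034);q=W(378,299,.034);print(np.linalg.norm(p-q),np.degrees(np.arctan2(*(p-q)[1::-1]))-90,(p+q)/2)
c=dict(np.load("cc.npz"))
A=W(294,151,.006);B=W(344.5,151,.006);C=W(344.5,249.5,.006);D=W(294.5,248.5,.006)
print("comb",A,B,C,D,[round(float(np.linalg.norm(x)),4) for x in(A-B,B-C,A-D)])
for x,y in((A,D),(B,C)):print(np.degrees(np.arctan2(*(x-y)[1::-1]))-90)
print((B+C)/2, W(357.5,201.5,.006),"tip ends",W(359,163,.006),W(357,238,.006))
print("rib ends top",W(310,166,.046),W(309,252,.046))
```

```text
strip face ends [ 0.57251241 -0.14966426  0.008     ] [ 0.53714797 -0.30008865  0.008     ] 0.15452553377925654 mid [ 0.55483019 -0.22487646  0.008     ]
yaw -13.229859321946435
107.5 77.3; 118.5 68.5; 130 59.4; 139 52.3; 150 43.5; 159 36.3; 170 27.4; 178.5 20.5; 188.5 12.3; 207.5 -3.5; 216.5 -11.1; 226 -19.3; 235 -27.1; 253 -43.2; 270 -58.9; 289 -77.3; 
(384, 98) [ 0.6061 -0.1506  0.034 ]
(378, 299) [ 0.5705 -0.3048  0.034 ]
(440, 100) [ 0.6473 -0.1595  0.034 ]
(426, 301) [ 0.6101 -0.3176  0.034 ]
0.15825572263177565 -12.995865887753624 [ 0.58833669 -0.22766405  0.034     ]
comb [0.46602746 0.02540972 0.006     ] [0.50201434 0.00746903 0.006     ] [ 0.46607577 -0.06778131  0.006     ] [ 0.42832855 -0.04795853  0.006     ] [0.0402, 0.0834, 0.0825]
-27.195523125579555
-25.528527429313513
[ 0.48404505 -0.03015614  0.006     ] [ 0.49364402 -0.03464578  0.006     ] tip ends [ 0.50829704 -0.00636052  0.006     ] [ 0.47998243 -0.06315447  0.006     ]
rib ends top [0.47524922 0.01300436 0.046     ] [ 0.44584521 -0.04332718  0.046     ]
```

Run:
```python
from bench import *
from h import *
R=Rt(-26.4)
p=np.array([0.4595,-0.0165])
bot.movel([*p,0.09],R,vel=.2)
bot.movel([*p,0.012],vel=.1)
s=get_state();print(s["tool_pos"],s["wrist_force"])
effector.command_gripper(0.0,f_grip=50)
s=get_state();print(s["opening"],s["tool_pos"],s["wrist_force"],s["t"])
bot.movel([*p,0.10],vel=.15)
look("cc_held");s=get_state();print(s["opening"],s["wrist_force"],s["t"])
```

```text
[ 0.46008075 -0.01644721  0.01261446] [-0.49308537 -0.00085508 -0.11862094]
0.007290697394337921 [ 0.45970492 -0.01651178  0.0121478 ] [-0.27641972  0.18215325  2.26752172] 5.2083
cc_held t 5.9417 [ 0.4589 -0.0166  0.0992]
0.007060694422379027 [ 0.15004453 -0.60548739 -0.80394653] 5.9917
```

View pics/cc_held.png

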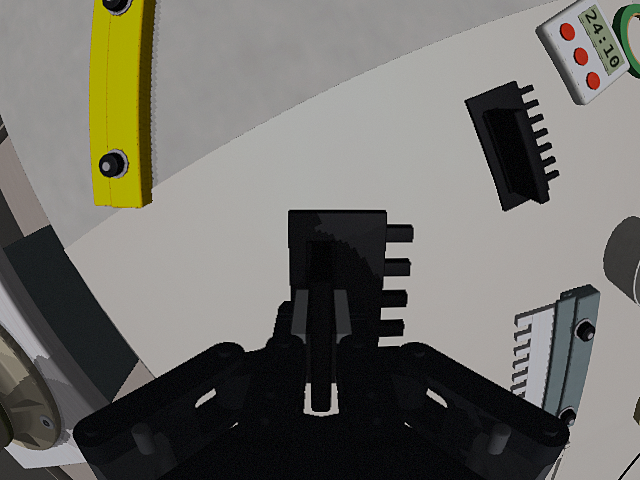

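Run:
```python
import numpy as np
from h import *
c=dict(np.load("cc_held.npz"))
tp=np.array([0.4589,-0.0166,0]);R=Rt(-26.4)
for p in [(289,210),(386,210),(386,300),(413,225),(413,242),(410,259),(410,276)]:
    print(p,((R.T@(onplane(c,*p,.0932,fish=True)-tp))*1e3).round(1))
d=c["depth"];print(d[230,400],d[220,350])
c=dict(np.load("gc.npz"));R=c["rotation"];o=c["origin"]
for p in [(390,200),(430,150),(370,150),(300,200),(392,110)]:
    d=ray(c,*p,R,o,True);D=c["depth"][p[1],p[0]]
    K=c["intrinsics"];r=np.hypot(p[0]-K[0,2],p[1]-K[1,2])/K[0,0]
    print(p,(o+d/np.cos(r)*D).round(4))
```

```text
(289, 210) [ 42.3 -12.7 -93.2]
(386, 210) [ 42.4  27.6 -93.2]
(386, 300) [  0.3  30.2 -93.2]
(413, 225) [ 36.   39.7 -93.2]
(413, 242) [ 28.3  40.3 -93.2]
(410, 259) [ 20.4  39.6 -93.2]
(410, 276) [ 12.2  40.3 -93.2]
0.15588313 0.15461789
(390, 200) [ 0.5974 -0.2304  0.015 ]
(430, 150) [ 0.636  -0.1969  0.0196]
(370, 150) [ 0.5905 -0.1883  0.0092]
(300, 200) [ 0.5259 -0.2165  0.0013]
(392, 110) [ 0.6137 -0.1607  0.0143]
```

```bash
cat >> h.py <<'E'
def seat(face,yaw,z,offs,dep0=-0.046,dep1=-0.0265,N=5):
    """face: xy of mid notch at the strip face; tries lateral offsets (m); returns depth of rib"""
    from bench import bot,get_state
    a=np.radians(yaw);ex=np.array([np.cos(a),np.sin(a)]);ey=np.array([-ex[1],ex[0]]);face=np.asarray(face)
    P=lambda d,o:[*(face+ex*d+ey*o),z]
    for o in offs:
        bot.movel(P(dep0,o),vel=.06)
        hit=bot.movel(P(dep1,o),vel=.025,contact_N=N)
        s=get_state();r=s["tool_pos"][:2]-face;d=r@ex;f=s["wrist_force"]
        print(f"off {o*1e3:.1f} hit {hit} depth {d*1e3:.1f} lat {r@ey*1e3:.1f} f_n {f[:2]@ex:.1f} f_l {f[:2]@ey:.1f} f_z {f[2]:.1f} t {s['t']:.2f} op {s['opening']*1e3:.1f}")
        if d>-0.034: return o,d
    return None,d
E
python3 - <<'E'
from bench import *
from h import *
yaw=-13.1;a=np.radians(yaw);ex=np.array([np.cos(a),np.sin(a)]);face=np.array([0.5548,-0.2249])
b=face-0.06*ex
bot.move_ptp([*b,0.09],Rt(yaw))
bot.movel([*b,0.0137],vel=.12)
s=get_state();print(s["tool_pos"],s["wrist_force"],s["t"])
print(seat(face,yaw,0.0137,[0,.0015,-.0015,.003,-.003]))
E
```

```text
[ 0.49668868 -0.21075276  0.01380368] [-1.41444508 -0.41329977 -0.03010734] 7.5833
off 0.0 hit True depth -29.6 lat 0.2 f_n 0.8 f_l 0.2 f_z -0.8 t 8.63 op 7.2
(0, np.float64(-0.029575677854106565))
```

Run:
```python
from bench import *
from h import *
yaw=-13.1;a=np.radians(yaw);ex=np.array([np.cos(a),np.sin(a)]);ey=np.array([-ex[1],ex[0]]);face=np.array([0.5548,-0.2249])
def st(m):
    s=get_state();r=s["tool_pos"][:2]-face;f=s["wrist_force"];print(m,(r@ex*1e3).round(2),(r@ey*1e3).round(2),s["tool_pos"][2].round(4),(f[:2]@ex).round(1),(f[:2]@ey).round(1),f[2].round(1),s["t"])
st("0")
q=face-0.022*ex
print(bot.movel([*q,0.0137],vel=.02,contact_N=10));st("push");bot.pause(.2);st("settle")
look("cseat")
```

```text
0 -29.58 0.22 0.013 0.8 0.2 -0.8 8.6333
True
push -29.14 0.19 0.0122 -1.0 -0.7 3.7 8.9083
settle -29.17 0.23 0.0122 -0.9 -0.8 4.7 9.1083
cseat t 9.1083 [ 0.5264 -0.2181  0.0122]
```

View pics/cseat.png

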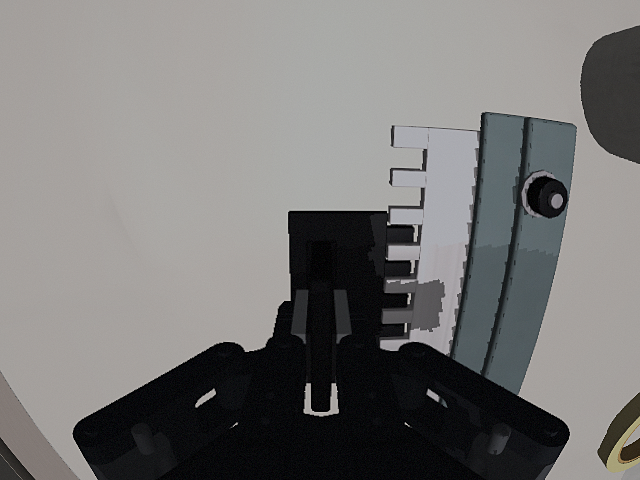

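Run:
```python
from bench import *
from h import *
yaw=-13.1;a=np.radians(yaw);ex=np.array([np.cos(a),np.sin(a)]);ey=np.array([-ex[1],ex[0]]);face=np.array([0.5548,-0.2249])
def st(m):
    s=get_state();r=s["tool_pos"][:2]-face;f=s["wrist_force"];print(m,(r@ex*1e3).round(2),(r@ey*1e3).round(2),s["tool_pos"][2].round(4),(f[:2]@ex).round(1),(f[:2]@ey).round(1),f[2].round(1),s["t"])
q=face-0.0292*ex
bot.movel([*q,0.0135],vel=.03);st("raised")
q=face-0.018*ex
print(bot.movel([*q,0.0135],vel=.02,contact_N=20));st("push")
bot.pause(.1);st("s")
c=look("cseat2")
im=c["image"][190:350,280:500];cv2.imwrite("pics/cseat2c.png",cv2.resize(im,None,fx=3.6,fy=3.6,interpolation=cv2.INTER_CUBIC))
```

```text
raised -29.6 0.08 0.0131 -0.1 -0.3 -0.4 9.4083
True
push -28.97 0.14 0.0125 -3.0 0.3 5.8 9.7417
s -28.96 0.1 0.0125 -2.2 -0.8 5.3 9.8417
cseat2 t 9.8417 [ 0.5266 -0.2182  0.0125]
```

View pics/cseat2c.png

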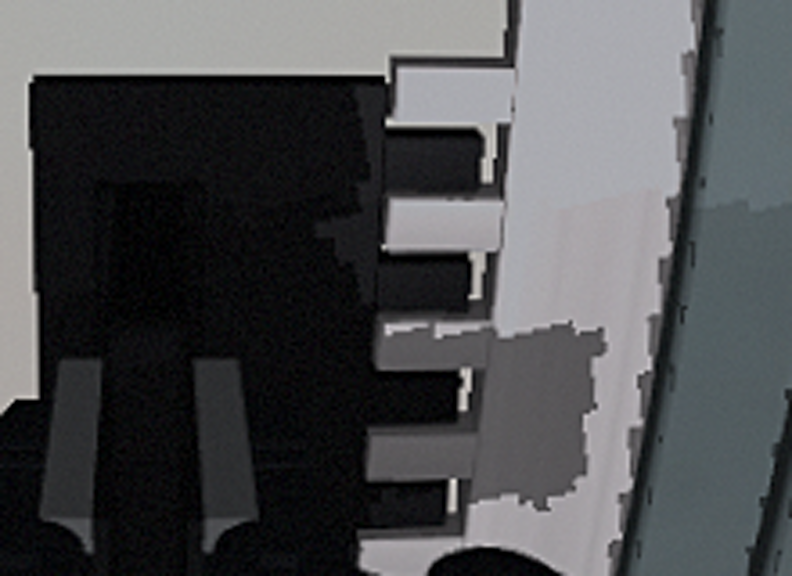

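Run:
```python
from bench import *
from h import *
yaw=-13.1;a=np.radians(yaw);ex=np.array([np.cos(a),np.sin(a)]);face=np.array([0.5548,-0.2249])
q=face-0.0290*ex
bot.movel([*q,0.0122],vel=.03)
effector.command_gripper(0.024)
s=get_state();print(s["opening"],s["wrist_force"])
bot.movel([*q,0.10],vel=.15);look("cdone");print(get_state()["wrist_force"])
bot.movel([*(q+[0,-.03]),0.16],vel=.25);look("cdone2")
f=[0.600,0.0]
effector.command_gripper(0.06)
bot.move_ptp([0.597,-0.020,0.16],Rt(-0.8));look("fc")
```

```text
0.02405439787491492 [-0.53830474 -0.31046348 -0.31587567]
cdone t 11.1833 [ 0.526  -0.2182  0.0992]
[ 0.18201429  0.12505037 -0.65818152]
cdone2 t 11.65 [ 0.5265 -0.249   0.1599]
fc t 13.0917 [ 0.5969 -0.0227  0.1598]
```

View pics/cdone2.png

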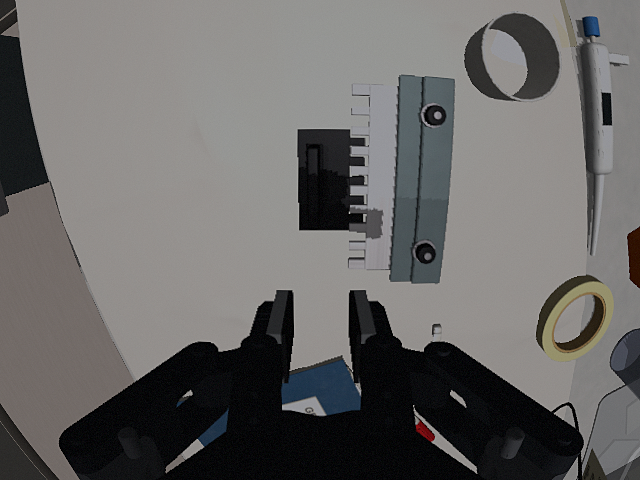

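View pics/fc.png

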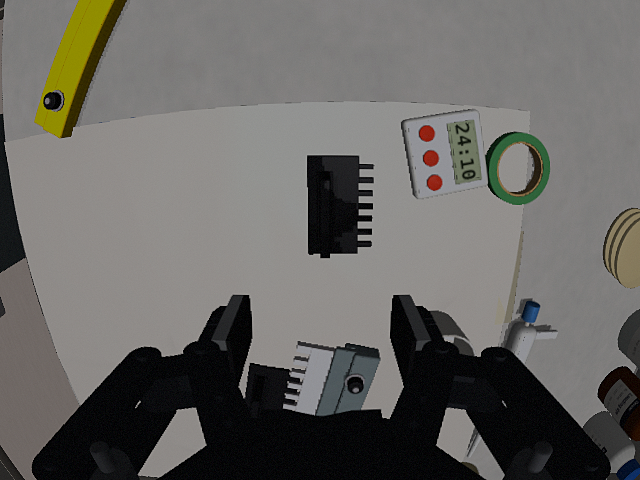

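Run:
```python
import cv2,numpy as np
im=cv2.imread("pics/fc.png")[140:265,295:420];f=5
im=np.clip(cv2.resize(im,None,fx=f,fy=f,interpolation=cv2.INTER_CUBIC).astype(float)*2.2,0,255).astype('uint8')[:600]
for k in range(300,420,10):cv2.putText(im,str(k),((k-295)*f,8),0,.3,(0,0,255));cv2.line(im,((k-295)*f,10),((k-295)*f,14),(0,0,255))
for k in range(150,260,10):cv2.putText(im,str(k),(0,(k-140)*f),0,.3,(0,0,255))
cv2.imwrite("pics/fc_a.png",im)
```

```text
(no output)
```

View pics/fc_a.png

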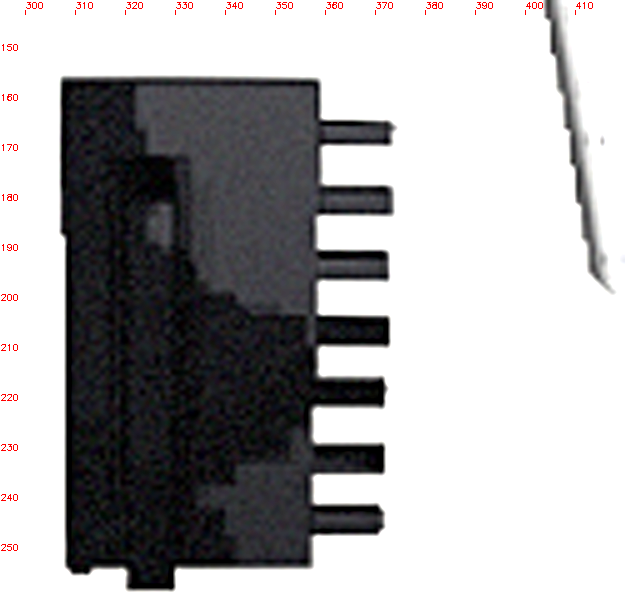

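Run:
```python
import numpy as np
from h import *
c=dict(np.load("fc.npz"))
W=lambda u,v,z:onplane(c,u,v,z,fish=True)
A=W(307.3,156,.006);B=W(358.3,156,.006);C=W(357,253.5,.006);D=W(308.5,253.5,.006)
print(A,B,C,D,[round(float(np.linalg.norm(x)),4) for x in(A-B,B-C,A-D)])
for x,y in((A,D),(B,C)):print(np.degrees(np.arctan2(*(x-y)[1::-1]))-90)
print((B+C)/2,W(372,206.5,.006),"teeth",W(372,167,.006),W(370.5,244.5,.006))
print("rib top",W(325,172,.046),W(325,258,.046))
```

```text
[0.58744937 0.02639603 0.006     ] [0.62811169 0.02589349 0.006     ] [ 0.62778624 -0.05715614  0.006     ] [ 0.58628406 -0.05639928  0.006     ] [0.0407, 0.0831, 0.0828]
-0.8063668797758368
-0.22452654931993266
[ 0.62794896 -0.01563132  0.006     ] [ 0.63972456 -0.01592122  0.006     ] teeth [0.63923805 0.01694329 0.006     ] [ 0.6392366 -0.0491854  0.006    ]
rib top [0.60096212 0.01914356 0.046     ] [ 0.60008094 -0.04481506  0.046     ]
```

Run:
```python
from bench import *
from h import *
R=Rt(-0.4);p=[0.6000,-0.0150]
bot.movel([*p,0.09],R,vel=.2)
bot.movel([*p,0.012],vel=.1)
effector.command_gripper(0.0,f_grip=50)
s=get_state();print(s["opening"],s["tool_pos"],s["wrist_force"],s["t"])
bot.movel([*p,0.13],vel=.15)
bot.move_ptp([0.495,0.224,0.14],Rt(-9));bot.pause(.15);look("gf");s=get_state();print(s["opening"],s["wrist_force"],s["t"])
```

```text
0.007405386575433423 [ 0.6003292  -0.01502229  0.01241037] [-0.31219479  0.06878193  3.27680173] 15.0917
gf t 17.1917 [0.4961 0.222  0.1396]
0.007123647013472927 [ 0.3373468  -0.46233503 -0.75705863] 17.2417
```

View pics/gf.png

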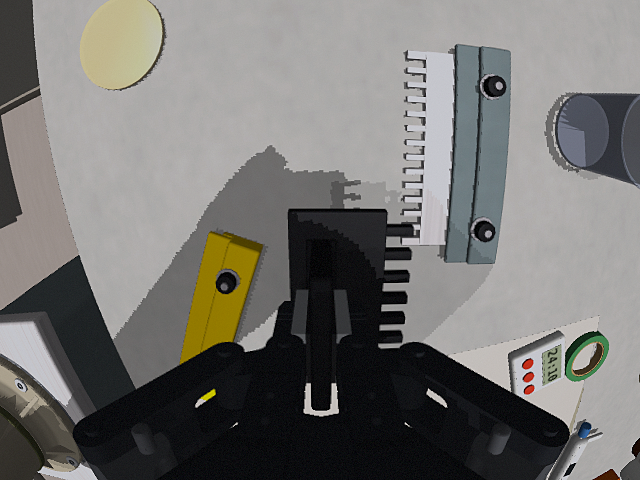

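Run:
```python
import cv2,numpy as np
def crop(x0,y0,x1,y1,f,o):
    im=cv2.imread("pics/gf.png")[y0:y1,x0:x1]
    im=np.clip(cv2.resize(im,None,fx=f,fy=f,interpolation=cv2.INTER_CUBIC).astype(float)*1.4,0,255).astype('uint8')
    for k in range(x0-x0%10+10,x1,10):cv2.putText(im,str(k),((k-x0)*f,8),0,.3,(0,0,255));cv2.line(im,((k-x0)*f,10),((k-x0)*f,14),(0,0,255))
    for k in range(y0-y0%10+10,y1,10):cv2.putText(im,str(k),(0,(k-y0)*f+3),0,.3,(0,0,255))
    cv2.imwrite(f"pics/{o}.png",im)
crop(390,40,460,150,5,"gf_a");crop(380,150,465,265,5,"gf_b")
a=cv2.imread("pics/gf_a.png");b=cv2.imread("pics/gf_b.png");h=max(a.shape[0],b.shape[0])
a=cv2.copyMakeBorder(a,0,h-a.shape[0],0,0,0);cv2.imwrite("pics/gf_c.png",np.hstack([a,b]))
```

```text
(no output)
```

View pics/gf_c.png

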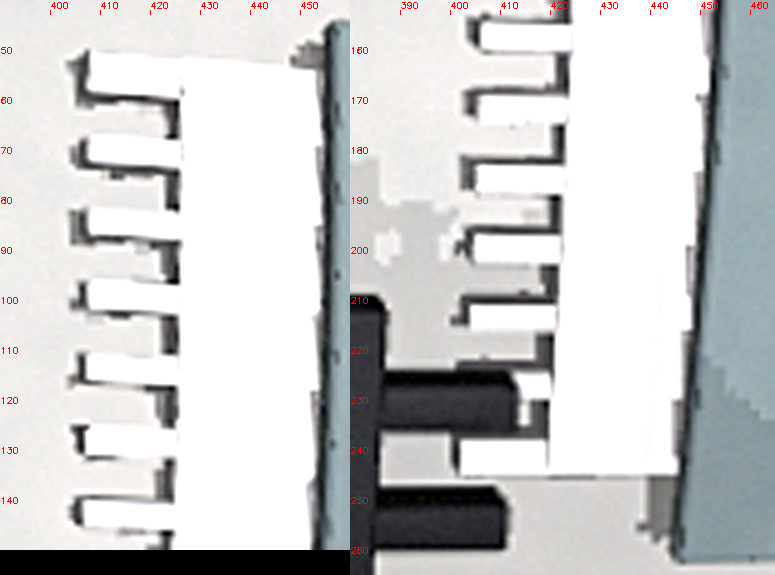

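Run:
```python
import numpy as np
from h import *
c=dict(np.load("gf.npz"))
W=lambda u,v,z:onplane(c,u,v,z,fish=True)
L=[(407.3,54.5),(407.3,70),(407.2,84.5),(407,99),(406.8,114),(406.5,128),(406.3,142.5),(405.5,157.5),(405,171.5),(404.5,186),(404,199.3),(403.5,213.5)]
P=np.array([W(*p,.008)[:2] for p in L])
f=np.polyfit(P[:,1],P[:,0],1);yaw=-np.degrees(np.arctan(f[0]));yaw=np.degrees(np.arctan2(-f[0],1));print("yaw",yaw)
a=np.radians(yaw);ex=np.array([np.cos(a),np.sin(a)]);ey=np.array([-ex[1],ex[0]])
m=(P[6]+P[7])/2;print("mid",m,((P-m)@ey*1e3).round(1),((P-m)@ex*1e3).round(1))
e=[W(407.3,50.5,.008)[:2],W(401.5,244.5,.008)[:2]];print("ends",e,np.linalg.norm(e[0]-e[1]),(e[0]+e[1])/2, ((e[0]+e[1])/2-m)@ey)
q=np.polyfit(np.arange(12)-6.5+0,(P-m)@ey*1e3,1);print(q, np.polyval(q,0))
R=Rt(-9);tp=np.array([.4961,.222,0])
for p in [(289,210),(386,210),(413,224),(413,235.5),(410,248.5),(410,259.5),(408.5,270),(407,285)]:print(p,((R.T@(W(*p,.1336)-tp))*1e3).round(1))
```

```text
yaw -8.851817487287303
mid [0.56833657 0.26814686] [ 72.3  60.4  49.3  38.4  27.1  16.6   5.7  -5.7 -16.4 -27.5 -37.9 -49.2] [ 0.2  0.1  0.1  0.   0.  -0.   0.1 -0.1 -0.1 -0.   0.1  0.3]
ends [array([0.58012273, 0.34258857]), array([0.55709874, 0.19427073])] 0.1500942553379892 [0.56861073 0.26842965] 0.0003216125324340286
[-10.98720378   0.09319707] 0.09319707119392949
(289, 210) [  42.3  -12.7 -133.6]
(386, 210) [  42.3   27.6 -133.6]
(413, 224) [  36.2   39.7 -133.6]
(413, 235.5) [  31.1   40.1 -133.6]
(410, 248.5) [  25.1   39.2 -133.6]
(410, 259.5) [  20.    39.6 -133.6]
(408.5, 270) [  15.    39.3 -133.6]
(407, 285) [   7.6   39.3 -133.6]
```

Run:
```python
from bench import *
from h import *
yaw=-8.9;a=np.radians(yaw);ex=np.array([np.cos(a),np.sin(a)]);face=np.array([0.5684,0.2682])
b=face-0.062*ex
bot.movel([*b,0.06],Rt(yaw),vel=.15)
bot.movel([*b,0.0137],vel=.1)
s=get_state();print(s["tool_pos"],s["wrist_force"],s["t"])
print(seat(face,yaw,0.0137,[-.0003,.0010,-.0016,.0023,-.0029,.0036,-.0042]))
```

```text
[0.50708425 0.27757715 0.01338075] [ 0.17512474  0.08279488 -0.19569495] 18.6583
off -0.3 hit True depth -28.5 lat -0.5 f_n 0.8 f_l 0.3 f_z 0.3 t 19.76 op 7.3
(-0.0003, np.float64(-0.028507525444114754))
```

Run:
```python
from bench import *
from h import *
yaw=-8.9;a=np.radians(yaw);ex=np.array([np.cos(a),np.sin(a)]);ey=np.array([-ex[1],ex[0]]);face=np.array([0.5684,0.2682])-.0003*ey
def st(m):
    s=get_state();r=s["tool_pos"][:2]-face;f=s["wrist_force"];print(m,(r@ex*1e3).round(2),(r@ey*1e3).round(2),s["tool_pos"][2].round(4),(f[:2]@ex).round(1),(f[:2]@ey).round(1),f[2].round(1),s["t"])
st(0);q=face-0.0285*ex
bot.movel([*q,0.0135],vel=.03);st("raised")
print(bot.movel([*(face-.018*ex),0.0135],vel=.02,contact_N=20));st("push")
bot.pause(.1);st("s")
c=look("fseat")
im=c["image"][190:350,280:500];cv2.imwrite("pics/fseatc.png",cv2.resize(im,None,fx=3.6,fy=3.6,interpolation=cv2.INTER_CUBIC))
```

```text
0 -28.51 -0.18 0.0132 0.8 0.3 0.3 19.7583
raised -28.51 -0.11 0.0133 0.3 0.5 -0.5 20.0083
True
push -28.36 0.02 0.0125 -1.8 -0.2 4.8 20.3583
s -28.37 -0.02 0.0125 -1.4 -0.2 5.0 20.4583
fseat t 20.4583 [0.5403 0.2723 0.0125]
```

View pics/fseatc.png

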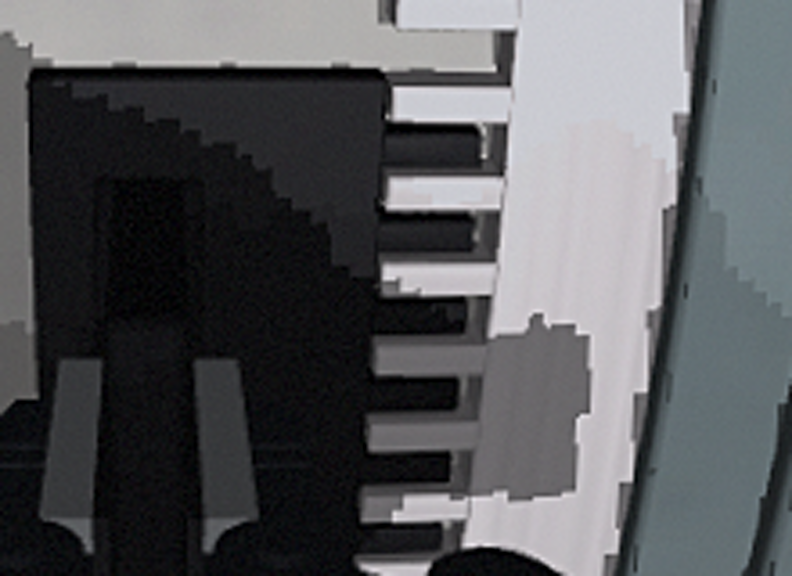

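Run:
```python
from bench import *
from h import *
yaw=-8.9;a=np.radians(yaw);ex=np.array([np.cos(a),np.sin(a)]);ey=np.array([-ex[1],ex[0]]);face=np.array([0.5684,0.2682])-.0003*ey
q=face-.0284*ex
bot.movel([*q,0.0122],vel=.03)
effector.command_gripper(0.024)
bot.movel([*q,0.10],vel=.15)
bot.movel([*(q+[0,-.05]),0.16],vel=.25);bot.pause(.2);c=look("fdone")
im=c["image"][20:260,260:520];cv2.imwrite("pics/fdonec.png",cv2.resize(im,None,fx=2.5,fy=2.5,interpolation=cv2.INTER_CUBIC))
bot.move_ptp([0.46,-0.23,0.20],Rt(-20));bot.pause(.1);look("cfin")
im=c=camera("top")["image"];cv2.imwrite("pics/topf.png",im);im=camera("scene")["image"];cv2.imwrite("pics/scenef.png",im)
print(get_state()["t"])
```

```text
fdone t 22.4583 [0.5392 0.2229 0.1585]
cfin t 24.2917 [ 0.4607 -0.2286  0.2   ]
24.4417
```

View pics/fdonec.png

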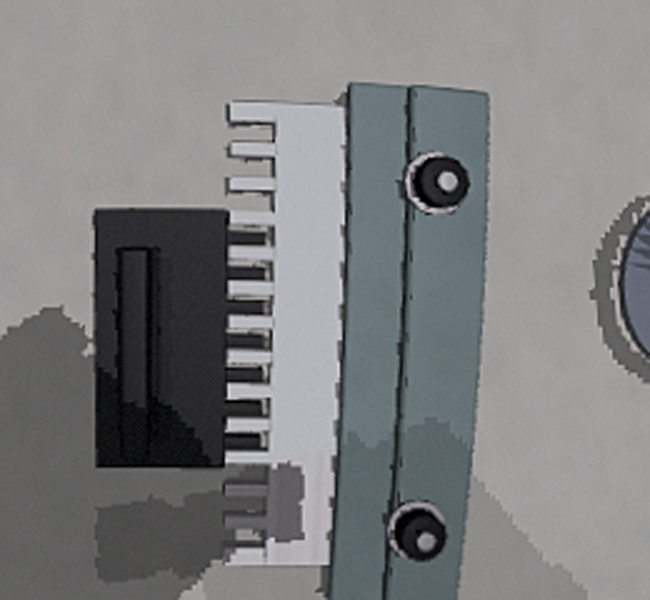

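View pics/cfin.png

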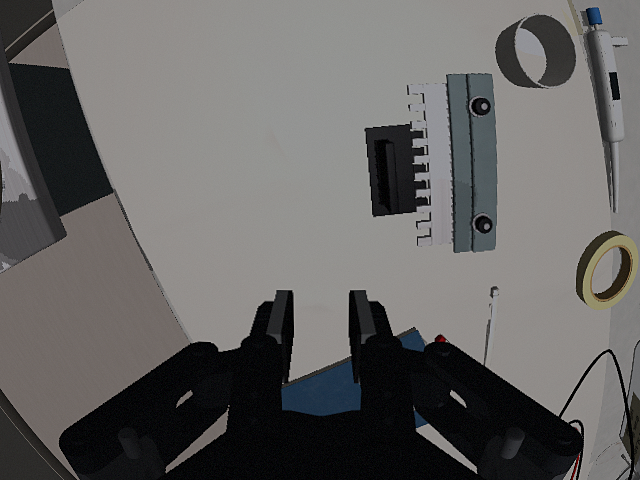

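View pics/scenef.png

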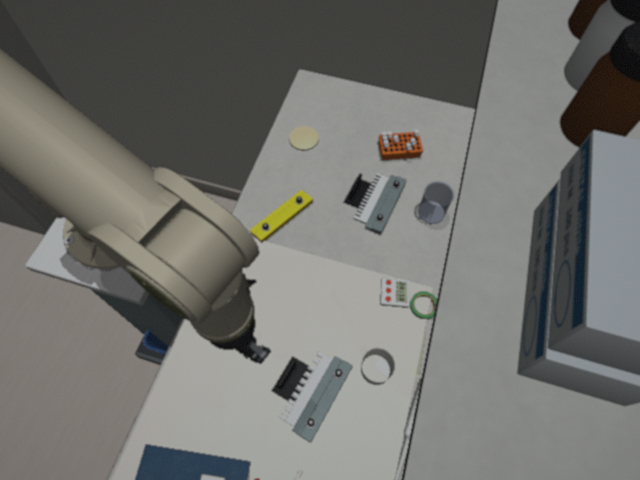

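```bash
python3 -c "
from bench import bot
bot.finish_job()"
```

```text
the job is handed in; nothing more can be done
```

Both combs are seated in their matching gauges and lying on the bench, and I handed the job in at about 24.5 s of the 72 s allowed.

- **Coarse comb (5 teeth):** it is in the 9-notch strip on the robot's right. It found the notches on the first try and stopped firmly against a 20 N push.
- **Fine comb (7 teeth):** it is in the 13-notch strip on the robot's left. It also found the notches on the first try and stopped firmly against the same push.
- **Final pictures:** every tooth is in a notch, both plates meet their strips, and both combs are centred on the middle notches. The timer, petri dish, tube rack and yellow look-alike are where they started.
- **Small disagreements:**
  - The combs stopped about 1 mm (coarse) and 0.4 mm (fine) short of the depth I worked out from the camera. That is within the 2 mm calibration, and the close-ups showed no gap.
  - The coarse strip measured 154.5 mm long instead of 150 mm, though its notch pitch agreed to within 2%.
  - The coarse holder measured lower than the listed 34 mm in the depth image, which did not affect anything.

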